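# Seal the push-lock tea canister and put it away in the slim box

### The job

Take the tea canister out of the wooden rack, stand it gently on the round coaster and let go, then press its push lid there to feel whether the seal is already locked, and click it as often as needed so that it ends locked. Then take the canister another way, across its long dimension, and stand it upright inside the slim open storage box, setting it down on the floor of the box without dropping it. Leave the mugs, jar, bowl and spoon where they are.

Things in the scene. Friction and masses are not known exactly. Their poses are not given: they have to be found in the camera images.
- canister: Tea canister: upright rectangular aluminium tin, 42 mm along its x, 56 mm along its y, 95 mm tall to its shoulder, 111 mm with the push lid, 0.2 to 0.4 kg, rigid. Origin: centre of its underside, z up. It starts standing in the rack, where only the two faces across x (42 mm apart) are free for fingers; in the box only the two across y (56 mm apart) are.
- shoulder (a point): Centre of the canister's white shoulder, 95 mm above its underside. The push lid stands 16 mm proud of it and sinks straight down into it, never quite flush (1 mm proud at its hard stop). On the way down it passes a bump or two, sharper the faster it is pressed (up to about 13 N at 30 mm/s), which is not yet the stop.
- cap: Push lid: grey block 37 (x) by 51 (y) mm on the canister's top. Origin: centre of its upper face. Left alone it always comes up to 111 mm above the underside, locked or not, so looking tells nothing. NOT locked: after 1 mm of play it resists firmly (over 4 N, 9 N at the bottom). LOCKED: it gives lightly (0.8 to 1.4 N) for the first 9 mm, then resists firmly (over 6 N).
- catch: Hidden catch pin inside the canister, 66 mm up its axis; its position tells nothing. Only while the seal is locked it carries the spring (over 5 N). One click = pressing the lid to its hard stop (14 to 15 mm down) and letting it rise: each click turns locked to unlocked or back. Pressing less than 12 mm changes nothing, so it is safe for feeling.
- rack: Wooden rack, fixed: a floor plate 5 mm thick, 62 (x) by 84 (y) mm, and two upright panels 6 mm thick, 58 mm long in x, 110 mm high, whose inner faces stand 68 mm apart in y; open towards +x and -x of its own frame. Origin: centre of its underside. The canister stands on its floor, its x along the rack's x.
- coaster: Round wooden coaster, fixed: 110 mm across, 10 mm thick. Origin: centre of its underside.
- box: Slim white plastic storage box with its lid hinged right back against its outside (+x side), fixed, open at the top: outside 60 (x) by 172 (y) mm, 112 mm high, walls and floor 4 mm; inside 52 mm (x) by 164 mm (y). The folded lid adds 12 mm beyond the +x wall. Origin: centre of its underside, z up. The canister fits only with its 42 mm side across the box (its x along the box's x, either way round).
- box_floor (a point): Middle of the box's inner floor (4 mm above the counter); axes as the box.
- mugs: Three white ceramic mugs nested into one stack, 80 mm across plus handles (reach 65 mm from the axis), 145 mm tall; leave alone. Origin: centre of the underside.
- jar: Glass jar with a wooden lid, 68 mm across, 95 mm tall; leave alone. Origin: centre of its underside.
- bowl: Small white bowl, 90 mm across, 42 mm tall; leave alone. Origin: centre of its underside.
- spoon: Silicone spoon, 240 mm long, lying flat; leave alone. Origin: on the counter below it; its handle runs towards -x of its own frame.
There are look-alikes about, which are no part of the job. There is more than one size of the canister; the job needs the middle-sized.

How it is judged:
By the outcome, as a careful person would: the job done as asked, in the order asked, and still so for the second after the job is handed in, with the robot touching nothing.
It also fails if it takes over 72 s, if anything falls off the work surface, if the arm or the gripper's body presses on something with over 40 N, if the wrist force passes 120 N, or if a joint passes its speed limit or range.

### The arm

A 7-joint arm with a two-finger parallel gripper is mounted at the origin on the work surface. World frame = base frame: x ahead of the robot, y to its left, z up, the work surface at z = 0. Lengths are in m, angles in rad, forces in N, time in s.
With the tool pointing down it reaches from about 0.4 to 0.85 m from the base axis. Payload 4.5 kg.
Tool frame: the origin (TCP) lies on the centre line of the jaws, within the pads' length; the fingertips stand 14 mm ahead of it and the grasp point (between the pads) lies 5 mm behind it (r.tcp_to_tips is the z of the fingertips in the tool frame, in m); z points along the fingers, y is the direction in which the jaws open and shut (so a half turn about z gives the same grasp; the last joint's range is limited). The gripper opens to 88 mm and grips with 3 to 60 N. Pads are 18 mm wide; open, the fingers measure 123 mm over their backs; the gripper's body (75 mm by 187 mm) begins 45 mm behind the grasp point.
Start: joints at [1.163, 0.689, -0.195, 1.565, 0.157, 0.902, -0.215], TCP at [0.267, -0.565, 0.253] pointing down, gripper open.
Joint ranges: [-3.01, 3.01], [-0.46, 2.08], [-1.47, 1.51], [0.13, 2.56], [-1, 4.14], [0.04, 2.09], [-2.66, 2.66]. Speed limits (rad/s): [2.57, 2.57, 3.14, 3.14, 3.14, 3.14, 3.14].

### API

Orientations are given as a unit quaternion [x, y, z, w].
In Python, from plant import r, viewer gives the robot as it stands.
- The arm moves only by the shell command python3 -m inch 'ROWS' [FORCE]. ROWS is JSON, a list of rows, each a list of 3 entries, a list of its own where there are three numbers: the closure, from 0 (fully open) to 1 (shut), then the shift along the tool's x, y, z in cm, then the turn about the tool's z in degrees. In form: [[fingers, [x, y, z], yaw], ...]. A call has 1 to 20 rows; each row is the pose to reach, as a shift and turn from the pose commanded when the call began, along the tool's axes at that moment; what a row does not reach only later rows make up. A row lasts 1/10 s, in which the tool goes at most 50 mm and 8.59 degrees, less where a joint would pass 70% of its speed; a pose out of reach is approached as far as the arm can. A call with a gripper value outside its range is refused whole. The fingers move at their own pace and stop on an object; FORCE is the grip in N (left out, the last holds). Time passes only in rows, so rows that repeat a pose let the fingers close. It gives the time, the measured TCP pose, the force and the opening at its end, in the units of the state.
- r.get_state(): the state, without advancing time (a new reading comes with each control period).
- viewer.snapshot(name): name is "scene" or "top" or "wrist"; returns the picture (400x640x3 uint8, red, green, blue); there is no depth.
- viewer.camera_params(name): a dict with "intrinsics" (3x3 intrinsics, pixels), "k1" (the pictures are not rectified: a ray, as slopes to the right and down, at radius r is drawn at 1 + k1 r^2 times it, then the intrinsics apply), "world_to_cam" (4x4, takes a point from world to camera coordinates). Camera axes: x right, y up, looking along -z (the intrinsics and any distortion apply to the point x, -y, -z); pixel columns grow to the right and rows downward; lengths in m; the calibration is good to about 2 mm. A picture is of the moment at which its call begins: read the wrist's pose just before it. camera_params takes no time and is no camera call; for the wrist camera it gives the pose at the moment of the call.
- r.finish_job(): hands the job in, once; it reports no verdict.
Trained networks look in the newest picture that a camera, given by its name, has taken for a name from the list of things; names that differ only in an ending like _2 or _b are one class to them, and where a whole thing is asked for, a point or a joint stands for the part that bears it (a point fixed in the world has none). Each returns a list of dicts, best first, with "p" (0 to 1); they miss things now and then, are a little off and sometimes report something else, mostly with a low value. They report only what shows in the picture. A call takes as long as a camera call. They do not tell look-alikes from the thing itself.
- viewer.outline_of(camera, name): "pixels" (400x640 bool, what is visible of it) and "bbox" ([left, top, width, height] in pixels, round what is visible of it).
The state is a dict: "clock": time; "q": joint angles; "qd": joint speeds; "joint_torque": joint torques, N m; "tool_pos": TCP position; "eef_rot": TCP orientation; "contact_force": force on the tool from outside, world axes, zero at the start; "moment": the same for the moment, N m; "opening": opening from 0.0 (shut) to 1.0 (fully open).
Only numpy, scipy, OpenCV 4.12 (cv2) and the standard library are available. Lean on these libraries where they do the work, as an engineer would, in place of code of your own. Each camera call takes 0.05 s, during which the arm holds its last target.

## Working session

There is one attempt and no reset: what is moved stays moved. The work goes in short steps, Python scripts to look and compute and a shell command to move; the robot and the scene stay as the last step left them, time stands still between calls to the robot, and variables do not carry over. Pictures are saved under pics/ and viewed, and the job is handed in when it is done.

```bash
ls; mkdir -p pics; python3 - <<'E'
from plant import r, viewer
import cv2
s=r.get_state(); print({k:s[k] for k in ('clock','tool_pos','eef_rot','contact_force','opening')}, r.tcp_to_tips)
for n in ("scene","top","wrist"):
    cv2.imwrite(f"pics/{n}0.png",viewer.snapshot(n)[:,:,::-1])
    print(n,viewer.camera_params(n))
E
```

```text
pics
{'clock': 0.0, 'tool_pos': array([ 0.26688916, -0.56448358,  0.25191383]), 'eef_rot': array([ 9.75700170e-01,  2.19108050e-01, -2.73609154e-04, -8.74925218e-04]), 'contact_force': array([ 0.45861652, -0.27150043, -0.58545594]), 'opening': 0.9987956131730392} 0.014
scene {'intrinsics': array([[415.73679223,   0.        , 318.70195169],
       [  0.        , 415.73679223, 194.82023545],
       [  0.        ,   0.        ,   1.        ]]), 'k1': 0.01767677933553282, 'world_to_cam': array([[ 0.50949343,  0.86044318, -0.00734765, -0.24953432],
       [-0.55754655,  0.3366195 ,  0.75883408,  0.23251958],
       [ 0.65540697, -0.38252432,  0.65124255, -1.31229921],
       [ 0.        ,  0.        ,  0.        ,  1.        ]])}
top {'intrinsics': array([[399.68542252,   0.        , 319.99249619],
       [  0.        , 399.68542252, 194.24928083],
       [  0.        ,   0.        ,   1.        ]]), 'k1': -0.02160968909195439, 'world_to_cam': array([[ 0.00924395, -0.99970003, -0.02268028, -0.02196811],
       [ 0.98041328,  0.00459858,  0.19689757, -0.54336561],
       [-0.19673421, -0.02405616,  0.9801617 , -0.98408107],
       [ 0.        ,  0.        ,  0.        ,  1.        ]])}
wrist {'intrinsics': array([[342.88187421,   0.        , 324.39380681],
       [  0.        , 342.88187421, 195.8737975 ],
       [  0.        ,   0.        ,   1.        ]]), 'k1': -0.06849967933193982, 'world_to_cam': array([[ 0.42742212, -0.90405077, -0.00159064, -0.6234149 ],
       [ 0.86082766,  0.40752314, -0.30479605,  0.04150597],
       [ 0.27619933,  0.12890731,  0.95241631, -0.38920374],
       [ 0.        ,  0.        ,  0.        ,  1.        ]])}
```

View pics/scene0.png

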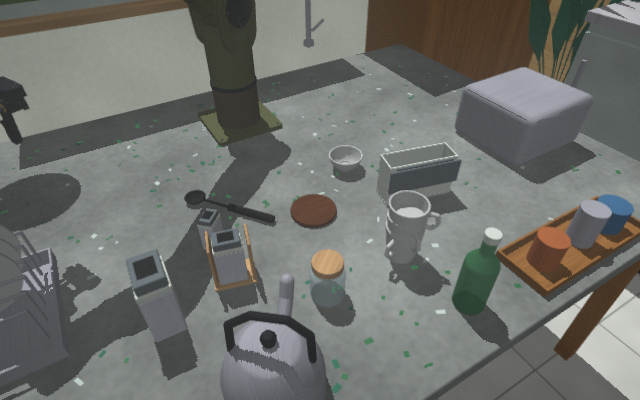

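View pics/top0.png

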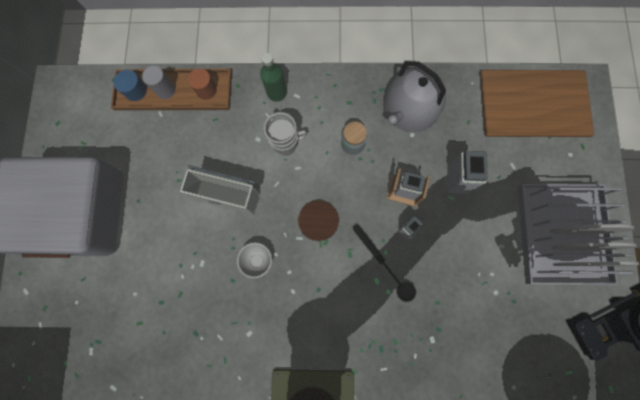

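```bash
python3 - <<'E'
from plant import r, viewer
for c in ("scene","top"):
    viewer.snapshot(c)
    for n in ("canister","cap","rack","coaster","box"):
        for d in viewer.outline_of(c,n): print(c,n,round(d['p'],2),d['bbox'],d['pixels'].sum())
print(r.get_state()['clock'])
E
```

```text
scene canister 0.8 [123.7, 247.3, 63.9, 94.4] 3280
scene canister 0.69 [199.0, 207.1, 23.7, 40.6] 504
scene canister 0.66 [212.8, 227.5, 37.3, 58.6] 1524
scene cap 0.73 [199.8, 208.0, 18.0, 19.3] 271
scene cap 0.7 [127.3, 246.2, 44.3, 50.5] 1411
scene cap 0.56 [208.5, 225.8, 32.2, 22.0] 582
scene coaster 0.73 [289.7, 193.7, 46.1, 35.2] 1225
scene box 0.79 [375.9, 140.0, 88.5, 64.2] 3581
top canister 0.77 [447.2, 149.3, 39.8, 46.5] 1471
top canister 0.76 [398.9, 216.8, 26.0, 26.1] 337
top canister 0.64 [395.4, 170.2, 30.3, 31.4] 639
top cap 0.9 [461.8, 150.4, 31.0, 28.2] 671
top cap 0.76 [402.1, 171.0, 28.1, 21.4] 327
top cap 0.67 [237.0, 243.1, 33.1, 35.9] 944
top cap 0.52 [401.6, 217.8, 22.3, 19.3] 201
top rack 0.4 [338.6, 122.3, 27.3, 33.4] 686
top coaster 0.82 [297.6, 204.7, 37.5, 36.9] 1328
top coaster 0.31 [178.9, 167.1, 81.3, 46.0] 2422
top box 0.85 [178.8, 165.3, 81.1, 47.3] 2447
0.75
```

```bash
cat > h.py <<'E'
import numpy as np, cv2
from plant import r, viewer
from scipy.spatial.transform import Rotation as R
def proj(c,P):
    p=viewer.camera_params(c) if isinstance(c,str) else c
    P=np.atleast_2d(P); C=P@p['world_to_cam'][:3,:3].T+p['world_to_cam'][:3,3]
    s=np.stack([C[:,0]/-C[:,2],-C[:,1]/-C[:,2]],1)
    s=s*(1+p['k1']*(s**2).sum(1,keepdims=True))
    K=p['intrinsics']; return s*[K[0,0],K[1,1]]+[K[0,2],K[1,2]]
def back(c,uv,z):
    p=viewer.camera_params(c) if isinstance(c,str) else c
    K=p['intrinsics']; d=(np.atleast_2d(uv)-[K[0,2],K[1,2]])/[K[0,0],K[1,1]]
    s=d.copy()
    for _ in range(10): s=d/(1+p['k1']*(s**2).sum(1,keepdims=True))
    W=p['world_to_cam']; Rw=W[:3,:3]; o=-Rw.T@W[:3,3]
    D=np.c_[s[:,0],-s[:,1],-np.ones(len(s))]@Rw
    return o+D*((z-o[2])/D[:,2])[:,None]
def box3(w,l,z0,z1,x,y,yaw):
    c,s=np.cos(yaw),np.sin(yaw)
    a=np.array([[-w/2,-l/2],[w/2,-l/2],[w/2,l/2],[-w/2,l/2]])@np.array([[c,s],[-s,c]])+[x,y]
    return np.vstack([np.c_[a,np.full(4,z0)],np.c_[a,np.full(4,z1)]])
E_=[(0,1),(1,2),(2,3),(3,0),(4,5),(5,6),(6,7),(7,4),(0,4),(1,5),(2,6),(3,7)]
def draw(im,c,B,k,off,col,edges=E_):
    q=(proj(c,B)-off+0.5)*k-0.5
    for a,b in edges: cv2.line(im,tuple(np.round(q[a]).astype(int).tolist()),tuple(np.round(q[b]).astype(int).tolist()),col,1,cv2.LINE_AA)
def crop(img,x0,y0,w,h,k):
    return cv2.resize(np.ascontiguousarray(img[y0:y0+h,x0:x0+w,::-1]),None,fx=k,fy=k,interpolation=cv2.INTER_CUBIC)
E
python3 - <<'E'
from h import *
for c in ("scene","top"):
    im=viewer.snapshot(c); np.save(f"{c}.npy",im)
    for n in ("canister","cap","coaster","box","jar","mugs","bowl","spoon"):
        for d in viewer.outline_of(c,n):
            if d['p']<.5: continue
            m=d['pixels'].astype(np.uint8); ys,xs=np.nonzero(m)
            z={'cap':.116,'coaster':.01,'box':.112,'canister':.05}.get(n,0.05)
            print(c,n,round(d['p'],2),back(c,[xs.mean(),ys.mean()],z)[0][:2].round(3), cv2.minAreaRect(np.c_[xs,ys].astype(np.float32)))
a=crop(np.load("scene.npy"),180,190,100,110,5); b=crop(np.load("top.npy"),380,140,60,110,5)
cv2.imwrite("pics/c1.png",np.hstack([a,b]))
E
```

```text
scene canister 0.85 [ 0.553 -0.244] ((228.34617614746094, 255.7307891845703), (53.343589782714844, 30.98634910583496), 78.69007110595703)
scene canister 0.67 [ 0.445 -0.247] ((209.8235626220703, 226.2941436767578), (37.35048294067383, 25.223705291748047), 75.96376037597656)
scene canister 0.55 [ 0.572 -0.392] ((154.44297790527344, 295.1925964355469), (88.30546569824219, 42.103790283203125), 69.6235580444336)
scene cap 0.66 [ 0.575 -0.391] ((146.30001831054688, 272.4000244140625), (39.528465270996094, 35.73373031616211), 71.56504821777344)
scene cap 0.55 [ 0.497 -0.256] ((207.3258514404297, 216.5786590576172), (14.733970642089844, 20.351959228515625), 32.00538635253906)
scene coaster 0.72 [ 0.489 -0.015] ((312.5, 211.0), (32.0, 45.0), 90.0)
scene box 0.61 [0.591 0.197] ((418.11981201171875, 172.46072387695312), (51.135799407958984, 89.24188232421875), 79.4389877319336)
scene mugs 0.92 [0.666 0.114] ((412.4878845214844, 226.48655700683594), (52.495113372802734, 72.52008056640625), 2.935673236846924)
scene bowl 0.96 [0.393 0.137] ((345.9000549316406, 156.30001831054688), (26.38560104370
[... 817 characters left out ...]
0), (40.0, 39.0), 90.0)
top box 0.79 [0.541 0.224] ((220.82354736328125, 189.70590209960938), (80.03675079345703, 34.440059661865234), 14.03624439239502)
top box 0.69 [0.69  0.077] ((281.6065368652344, 130.827880859375), (47.3736457824707, 34.441917419433594), 50.19442367553711)
top jar 0.89 [ 0.697 -0.105] ((353.0, 138.5), (31.0, 24.0), 90.0)
top mugs 0.83 [0.713 0.086] ((281.0000305175781, 130.50001525878906), (45.961936950683594, 33.23401641845703), 45.0)
top bowl 0.87 [0.373 0.147] ((254.00001525878906, 260.5), (33.23401641845703, 34.64822769165039), 45.0)
top spoon 0.77 [ 0.359 -0.186] ((385.07769775390625, 261.10455322265625), (92.93842315673828, 19.14276123046875), 56.113040924072266)
```

View pics/c1.png

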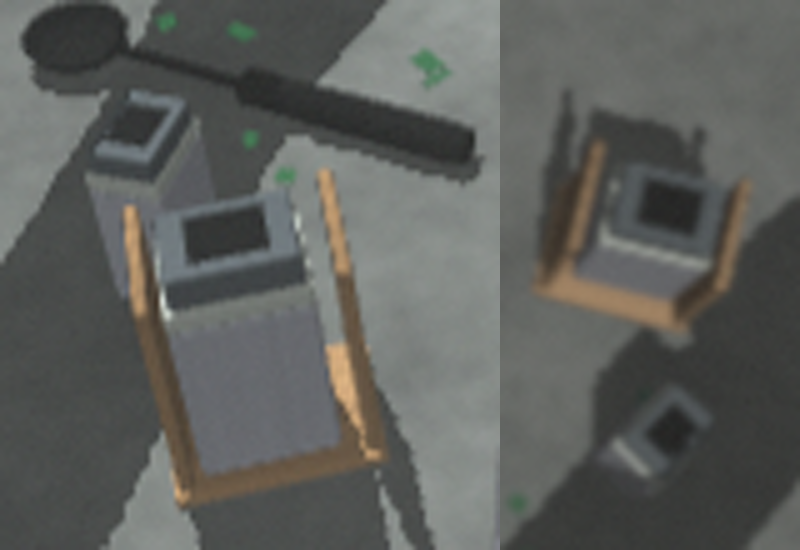

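```bash
cat > fit.py <<'E'
from h import *
from scipy.optimize import least_squares
P={c:viewer.camera_params(c) for c in("scene","top")}
def S(u,v): return ("scene",(180+u/5-.4,190+v/5-.4))
def T(u,v): return ("top",(380+(u-500)/5-.4,140+v/5-.4))
def fit(obs,x0):
    def f(p):
        c,s=np.cos(p[2]),np.sin(p[2]); out=[]
        for (cam,uv),(a,b,z) in obs:
            out.append(proj(P[cam],[p[0]+c*a-s*b,p[1]+s*a+c*b,z])[0]-uv)
        return np.ravel(out)
    r_=least_squares(f,x0,loss='soft_l1'); return r_.x,f(r_.x)
E
cat > f1.py <<'E'
from fit import *
rk=[(S(183,507),(.031,-.042,0)),(S(384,463),(.031,.042,0)),(T(538,292),(-.031,.042,0)),(T(682,329),(-.031,-.042,0))]
px,res=fit(rk,[.57,-.25,0]); print(px,np.degrees(px[2]),res.round(1))
h=.116
cp=[(S(155,222),(-.0185,-.0255,h)),(S(290,193),(-.0185,.0255,h)),(S(303,262),(.0185,.0255,h)),(S(170,288),(.0185,-.0255,h)),
 (T(728,178),(.0185,-.0255,h)),(T(625,163),(.0185,.0255,h)),(T(612,232),(-.0185,.0255,h)),(T(714,255),(-.0185,-.0255,h))]
pc,res=fit(cp,[.57,-.25,0]); print(pc,np.degrees(pc[2]),res.round(1))
np.save("pc.npy",pc);np.save("px.npy",px)
out=[]
for c,o,(w,hh) in (("scene",(180,190),(100,110)),("top",(380,140),(60,110))):
    im=crop(np.load(c+".npy"),*o,w,hh,5)
    draw(im,P[c],box3(.042,.056,.005,.1,*pc),5,o,(0,255,0)); draw(im,P[c],box3(.037,.051,.1,.116,*pc),5,o,(0,255,255))
    draw(im,P[c],box3(.062,.084,0,.005,*px),5,o,(255,0,0));
    for s in(-1,1):
        cx=px[:2]+s*.037*np.array([-np.sin(px[2]),np.cos(px[2])])
        draw(im,P[c],box3(.058,.006,.005,.110,*cx,px[2]),5,o,(255,0,255))
    out.append(im)
cv2.imwrite("pics/f1.png",np.hstack(out))
E
python3 f1.py
```

```text
[ 0.56374133 -0.24422605 -0.24615253] -14.10350127972445 [-1.4  1.3  0.9 -0.1 -1.4  0.3  0.1  0.5]
[ 0.56700521 -0.24678631 -0.22502582] -12.893029879037263 [-0.9 -0.5 -0.6 -0.7  0.  -0.9 -1.5  0.4 -0.5  0.2 -0.4 -1.4 -0.7 -0.9
 -0.5 -0.8]
```

View pics/f1.png

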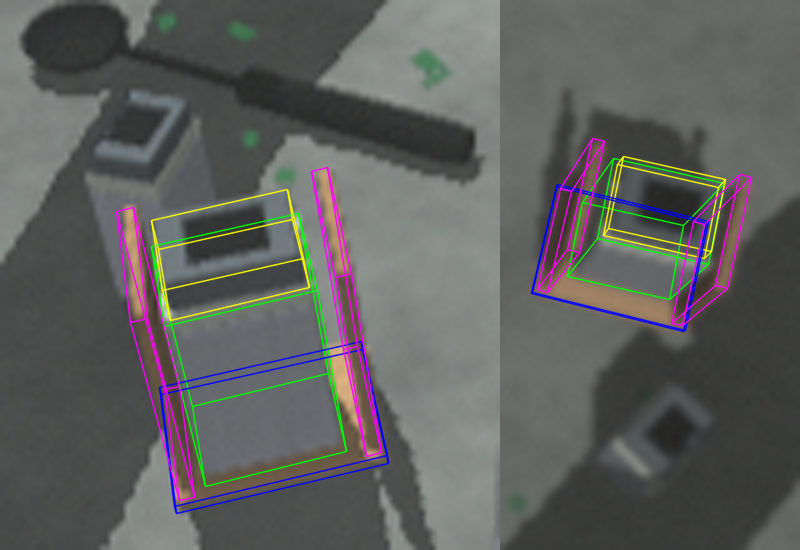

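Candidates (scene view): large tin (155,295), small tin (207,220), tin in the rack (230,255). The rack tin is middle-sized, and a 42×56×95/111 mm wireframe fits it in both views. Next I'll fit the box and coaster.

```bash
python3 - <<'E'
from h import *
a=crop(np.load("scene.npy"),370,135,100,75,5); b=crop(np.load("top.npy"),170,150,100,75,5)
cv2.imwrite("pics/b1.png",np.vstack([a,b])[:, :])
E
```

```text
(no output)
```

View pics/b1.png

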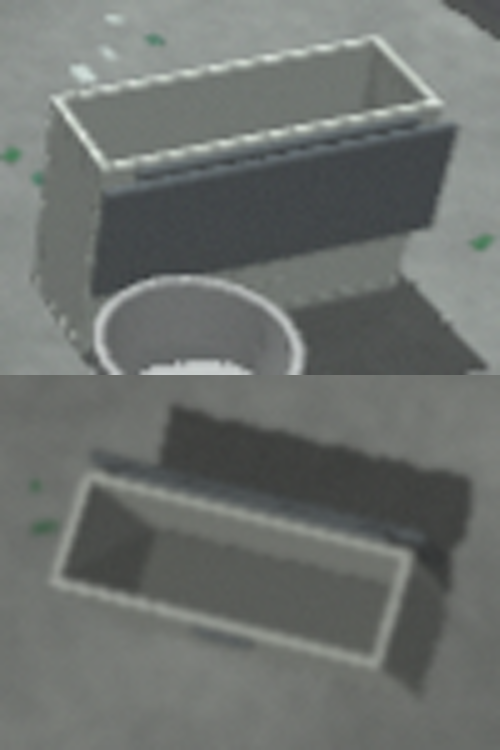

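```bash
cat > f2.py <<'E'
from fit import *
def S(u,v): return ("scene",(370+u/5-.4,135+v/5-.4))
def T(u,v): return ("top",(170+u/5-.4,150+v/5-.4))
h=.112;a,b=.03,.086
ob=[(S(52,95),(-a,-b,h)),(S(378,35),(-a,b,h)),(S(443,103),(a,b,h)),(S(103,170),(a,-b,h)),
(T(92,97),(a,b,h)),(T(414,173),(a,-b,h)),(T(378,293),(-a,-b,h)),(T(51,207),(-a,b,h))]
pb,res=fit(ob,[.54,.22,-.2]); print("all",pb,np.degrees(pb[2]),res.round(1))
print("S",fit(ob[:4],pb)[0]);print("T",fit(ob[4:],pb)[0])
np.save("pb.npy",pb)
# coaster
for c in P:
    viewer.snapshot(c); d=viewer.outline_of(c,"coaster")[0]
    cs,_=cv2.findContours(d['pixels'].astype(np.uint8),cv2.RETR_EXTERNAL,cv2.CHAIN_APPROX_NONE)
    k=max(cs,key=len)[:,0].astype(float)
    w=back(P[c],k,.01)[:,:2]; (cc,rad)=cv2.minEnclosingCircle(w.astype(np.float32)); print(c,cc,rad,w.mean(0))
out=[]
for c,o in (("scene",(370,135)),("top",(170,150))):
    im=crop(np.load(c+".npy"),*o,100,75,5)
    draw(im,P[c],box3(.06,.172,0,.112,*pb),5,o,(0,255,0)); draw(im,P[c],box3(.052,.164,.004,.112,*pb),5,o,(0,255,255))
    out.append(im)
cx=(.482,-.0135)
t=np.linspace(0,2*np.pi,60,endpoint=False)
for c,o in (("scene",(270,175)),("top",(280,185))):
    im=crop(np.load(c+".npy"),*o,60,75,5)
    for z,col in((.01,(0,255,0)),(0,(255,0,0))):
        draw(im,P[c],np.c_[cx[0]+.055*np.cos(t),cx[1]+.055*np.sin(t),t*0+z],5,o,col,[(i,(i+1)%60) for i in range(60)])
    out.append(im)
cv2.imwrite("pics/f2.png",np.hstack([np.vstack(out[:2]),np.vstack(out[2:])]))
E
python3 f2.py
```

```text
all [ 0.54635377  0.2387852  -0.24263693] -13.902071934875382 [-0.6  0.6 -0.2  0.4 -0.   0.4 -0.2  0.3 -1.3 -0.5 -0.2  0.6  0.2 -0.2
 -0.6  0.2]
S [ 0.54530031  0.24043901 -0.24273558]
T [ 0.54646437  0.2377205  -0.24354138]
scene (0.485469788312912, -0.012853587046265602) 0.059005435556173325 [ 0.48640071 -0.01376891]
top (0.48184916377067566, -0.011018828488886356) 0.054572757333517075 [ 0.48077837 -0.01122625]
```

View pics/f2.png

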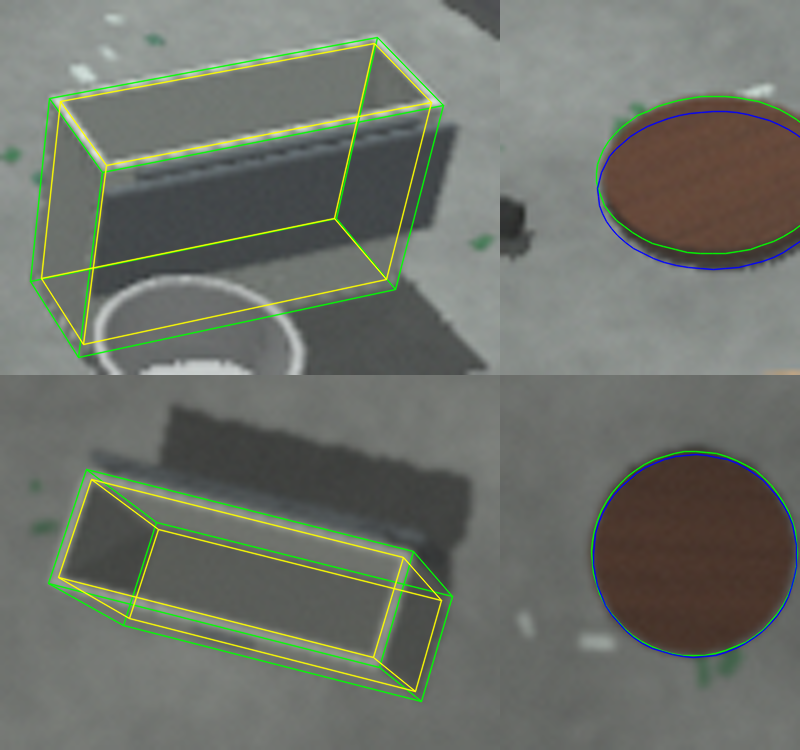

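```bash
cat >> h.py <<'E'
def delta(goal,jaw_deg=None):
    """print shift (cm) in tool axes and yaw (deg) to bring TCP to goal with jaw axis (tool y) at world angle jaw_deg (mod 180)"""
    s=r.get_state(); M=R.from_quat(s['eef_rot']).as_matrix()
    d=M.T@(np.array(goal)-s['tool_pos'])*100
    j=np.degrees(np.arctan2(M[1,1],M[0,1]))
    out=[d.round(2).tolist()]
    if jaw_deg is not None:
        t=-(jaw_deg-j); t=(t+90)%180-90; out.append(round(t,1))
    print("delta",goal,out,"jaw",round(j,1),"tilt",np.degrees(np.arccos(-M[2,2])).round(2),"t",s['clock'])
E
python3 - <<'E'
from h import *
delta((.267,-.565,.35)); delta((.566,-.246,.30),-13.5);delta((.566,-.246,.20),-13.5)
E
```

```text
delta (0.267, -0.565, 0.35) [[-0.03, -0.01, -9.73]] jaw -64.7 tilt 0.0 t 1.85
delta (0.566, -0.246, 0.3) [[40.64, -16.06, -4.73], np.float64(-51.2)] jaw -64.7 tilt 0.0 t 1.85
delta (0.566, -0.246, 0.2) [[40.64, -16.06, 5.27], np.float64(-51.2)] jaw -64.7 tilt 0.0 t 1.85
```

```bash
python3 -m inch '[[0,[0,0,-5],0],[0,[2,-1,-9.5],0],[0,[6,-2.5,-9.5],-8],[0,[10.5,-4.2,-9.5],-16],[0,[15,-6,-9.5],-24],[0,[19.5,-7.8,-9.5],-32],[0,[24,-9.6,-9.5],-40],[0,[28.5,-11.3,-9],-48],[0,[33,-13,-8],-51.2],[0,[37,-14.6,-6],-51.2],[0,[40,-15.8,-4],-51.2],[0,[40.64,-16.06,-2],-51.2],[0,[40.64,-16.06,-2],-51.2],[0,[40.64,-16.06,-2],-51.2]]'
python3 - <<'E'
from h import *
delta((.566,-.246,.27),-13.5)
p=viewer.camera_params("wrist"); im=viewer.snapshot("wrist"); np.save("w1.npy",im)
im=im[:,:,::-1].copy()
pc=np.load("pc.npy");px=np.load("px.npy")
draw(im,p,box3(.037,.051,.116,.116,*pc),1,(0,0),(0,255,255)); draw(im,p,box3(.042,.056,.1,.1,*pc),1,(0,0),(0,255,0))
draw(im,p,box3(.058,.080,.11,.11,*px),1,(0,0),(255,0,255))
cv2.imwrite("pics/w1.png",im)
E
```

```text
clock: 3.25
tool_pos: [0.5655, -0.2469, 0.2729]
eef_rot: [0.786, 0.619, -0.001, 0.0]
contact_force: [0.2, -0.7, 0.4]
opening: 1.001
delta (0.566, -0.246, 0.27) [[0.1, 0.03, 0.29], np.float64(-0.0)] jaw -13.5 tilt 0.07 t 3.25
```

View pics/w1.png

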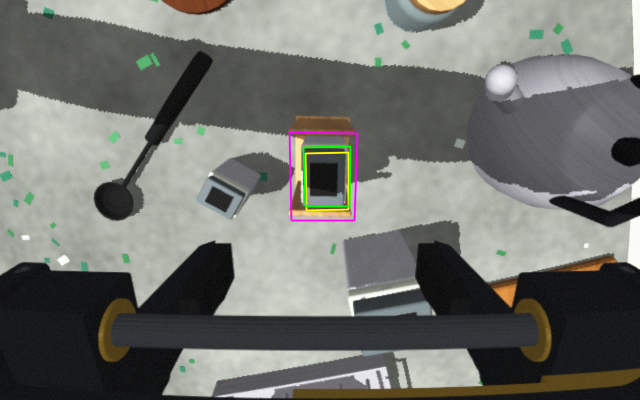

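```bash
python3 - <<'E'
from h import *
p=viewer.camera_params("wrist"); im=np.load("w1.npy"); o=(270,100)
pc=np.load("pc.npy");px=np.load("px.npy")
a=crop(im,*o,100,135,4); b=a.copy()
draw(b,p,box3(.037,.051,.116,.116,*pc),4,o,(0,255,255)); draw(b,p,box3(.042,.056,.1,.1,*pc),4,o,(0,255,0))
draw(b,p,box3(.058,.080,.11,.11,*px),4,o,(255,0,255))
cv2.imwrite("pics/w1c.png",np.hstack([a,b]))
E
```

```text
(no output)
```

View pics/w1c.png

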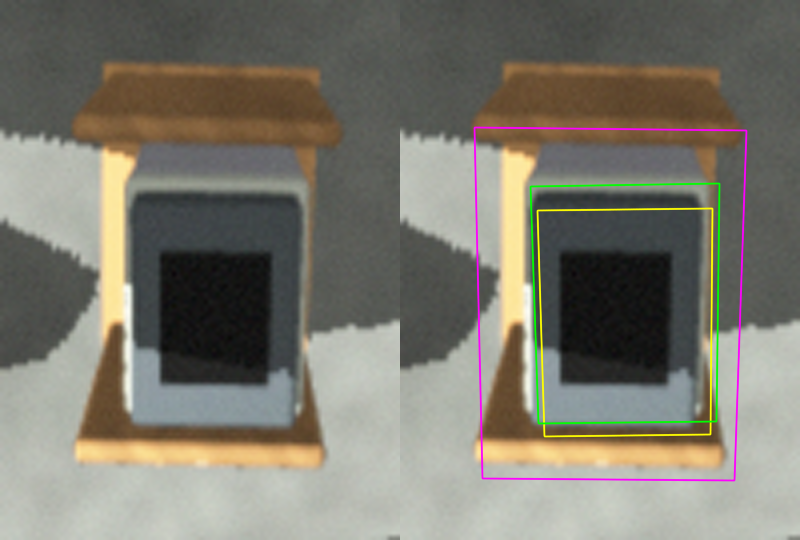

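```bash
python3 -m inch '[[0,[0.25,-0.05,4],0],[0,[0.25,-0.05,8.5],0],[0,[0.25,-0.05,13],0],[0,[0.25,-0.05,16],0],[0,[0.25,-0.05,18],0],[0,[0.25,-0.05,19.3],0],[0,[0.25,-0.05,19.8],0],[0,[0.25,-0.05,19.8],0],[1,[0.25,-0.05,19.8],0],[1,[0.25,-0.05,19.8],0],[1,[0.25,-0.05,19.8],0],[1,[0.25,-0.05,19.8],0],[1,[0.25,-0.05,19.8],0],[1,[0.25,-0.05,19.8],0]]' 25
python3 -c "
from h import *
delta((.482,-.013,.23),-13.5)"
```

```text
clock: 4.7
tool_pos: [0.5659, -0.2435, 0.0748]
eef_rot: [0.785, 0.619, -0.0, -0.0]
contact_force: [-2.0, 1.3, 1.0]
opening: 0.483
delta (0.482, -0.013, 0.23) [[20.45, -13.54, -15.52], np.float64(0.0)] jaw -13.5 tilt 0.02 t 4.7
```

```bash
python3 -m inch '[[1,[0,0,-0.5],0],[1,[0,0,-2],0],[1,[0,0,-4],0],[1,[0,0,-7],0],[1,[0,0,-10],0],[1,[0,0,-13],0],[1,[0,0,-14],0],[1,[0,0,-14],0]]'
python3 - <<'E'
from h import *
delta((.482,-.013,.22),-13.5)
for c in("scene","top"): cv2.imwrite(f"pics/{c}2.png",viewer.snapshot(c)[:,:,::-1])
E
```

```text
clock: 5.5
tool_pos: [0.5668, -0.2438, 0.2165]
eef_rot: [0.785, 0.619, 0.001, 0.001]
contact_force: [0.5, 0.4, -4.1]
opening: 0.475
delta (0.482, -0.013, 0.22) [[20.46, -13.63, -0.4], np.float64(-0.0)] jaw -13.5 tilt 0.2 t 5.5
```

View pics/scene2.png

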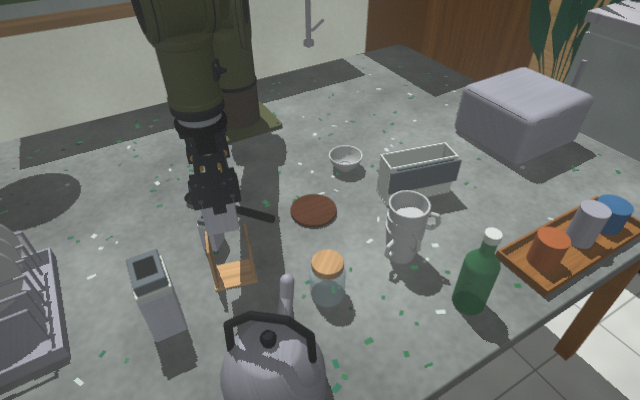

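```bash
python3 -m inch '[[1,[2,-1.3,0],0],[1,[5,-3.3,0],0],[1,[8.5,-5.6,0],0],[1,[12,-8,0],0],[1,[15.5,-10.3,0],0],[1,[18,-12,0],0],[1,[19.8,-13.2,0],0],[1,[20.45,-13.6,1],0],[1,[20.45,-13.6,4],0],[1,[20.45,-13.6,7],0],[1,[20.45,-13.6,10],0],[1,[20.45,-13.6,11.5],0],[1,[20.45,-13.6,12.5],0],[1,[20.45,-13.6,12.8],0],[1,[20.45,-13.6,12.8],0]]'
python3 - <<'E'
from h import *
delta((.482,-.013,.08),-13.5)
E
```

```text
clock: 7.1
tool_pos: [0.4813, -0.0129, 0.0864]
eef_rot: [0.785, 0.619, -0.0, -0.0]
contact_force: [-0.8, -0.2, -3.5]
opening: 0.476
delta (0.482, -0.013, 0.08) [[0.0, 0.07, 0.64], np.float64(0.0)] jaw -13.5 tilt 0.04 t 7.1
```

```bash
python3 -m inch '[[1,[0,0,0.15],0],[1,[0,0,0.3],0],[1,[0,0,0.4],0],[1,[0,0,0.5],0],[1,[0,0,0.5],0]]'; python3 -m inch '[[1,[0,0,0.05],0],[1,[0,0,0.1],0],[1,[0,0,0.1],0]]';
```

```text
clock: 7.6
tool_pos: [0.4816, -0.013, 0.0818]
eef_rot: [0.785, 0.619, 0.0, 0.0]
contact_force: [-0.7, 0.1, -3.4]
opening: 0.472
clock: 7.9
tool_pos: [0.4815, -0.0129, 0.0807]
eef_rot: [0.785, 0.619, -0.0, 0.0]
contact_force: [-0.6, -0.4, -3.0]
opening: 0.475
```

```bash
python3 -m inch '[[1,[0,0,0.05],0],[1,[0,0,0.1],0],[1,[0,0,0.1],0]]'
```

```text
clock: 8.2
tool_pos: [0.4815, -0.0129, 0.0797]
eef_rot: [0.785, 0.619, 0.0, 0.0]
contact_force: [-0.8, 0.1, -2.7]
opening: 0.473
```

```bash
python3 -m inch '[[1,[0,0,0.05],0],[1,[0,0,0.05],0]]';python3 -m inch '[[1,[0,0,0.05],0],[1,[0,0,0.05],0]]'
```

```text
clock: 8.4
tool_pos: [0.4815, -0.0129, 0.0797]
eef_rot: [0.785, 0.619, 0.0, 0.0]
contact_force: [-1.3, -0.1, 4.4]
opening: 0.476
clock: 8.6
tool_pos: [0.4814, -0.0129, 0.0796]
eef_rot: [0.785, 0.619, 0.0, 0.0]
contact_force: [-1.9, -0.3, 10.8]
opening: 0.478
```

```bash
python3 -m inch '[[1,[0,0,-0.07],0],[0.45,[0,0,-0.07],0],[0,[0,0,-0.07],0],[0,[0,0,-0.07],0],[0,[0,0,-0.07],0],[0,[0,0,-0.07],0]]'; python3 -m inch '[[0,[0,0,-2],0],[0,[0,0,-6],0],[0,[0,0,-10],0],[0,[0,0,-13],0],[0,[0,0,-13],0],[0,[0,0,-13],0]]'
python3 - <<'E'
from h import *
delta((.482,-.013,.21),-13.5)
p=viewer.camera_params("wrist"); im=viewer.snapshot("wrist"); np.save("w2.npy",im)
np.save("w2p.npy",p,allow_pickle=True)
cv2.imwrite("pics/w2.png",im[:,:,::-1])
for c in("scene","top"): im=viewer.snapshot(c); np.save(c+"3.npy",im);cv2.imwrite(f"pics/{c}3.png",im[:,:,::-1])
E
```

```text
clock: 9.2
tool_pos: [0.4815, -0.013, 0.0793]
eef_rot: [0.785, 0.619, -0.0, 0.0]
contact_force: [1.0, 0.7, -0.2]
opening: 0.891
clock: 9.8
tool_pos: [0.4816, -0.0132, 0.2097]
eef_rot: [0.785, 0.619, 0.0, 0.0]
contact_force: [0.0, -0.1, -0.3]
opening: 1.001
delta (0.482, -0.013, 0.21) [[0.03, 0.04, -0.03], np.float64(-0.0)] jaw -13.5 tilt 0.06 t 9.8
```

View pics/w2.png

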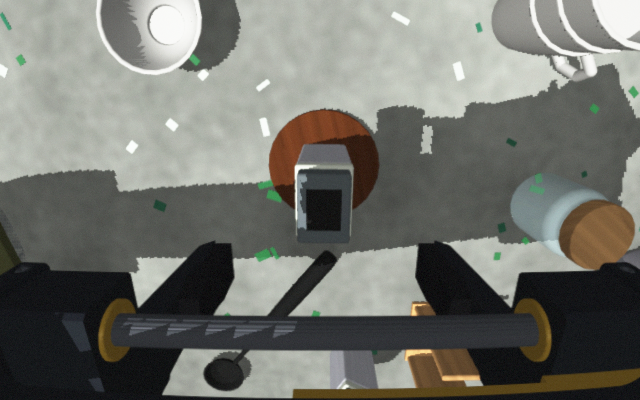

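View pics/scene3.png

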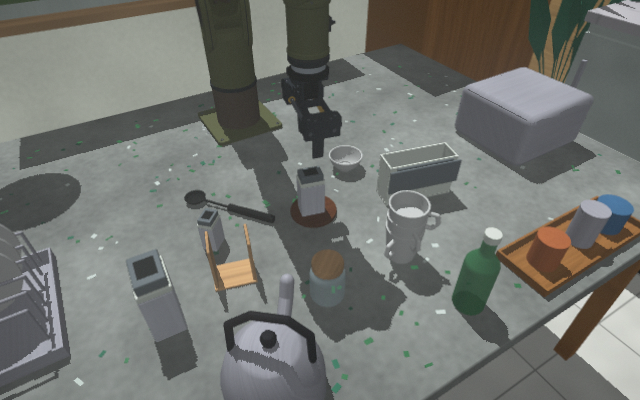

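```bash
python3 - <<'E'
from h import *
P={"scene3":viewer.camera_params("scene"),"top3":viewer.camera_params("top"),"w2":viewer.camera_params("wrist")}
pc=(.4815,-.013,np.radians(-13.5)); out=[]
for c,o in(("w2",(280,130)),("scene3",(280,150)),("top3",(280,175))):
    o2=(90,120) if c=="w2" else (70,80)
    im=crop(np.load(c+".npy"),*o,*o2,4); 
    draw(im,P[c],box3(.037,.051,.105,.121,*pc),4,o,(0,255,255)); draw(im,P[c],box3(.042,.056,.01,.105,*pc),4,o,(0,255,0))
    im=cv2.copyMakeBorder(im,0,480-im.shape[0],0,0,cv2.BORDER_CONSTANT)
    out.append(im)
im=np.hstack(out); print(im.shape); cv2.imwrite("pics/f3.png",im[:,:])
E
```

```text
(480, 920, 3)
```

View pics/f3.png

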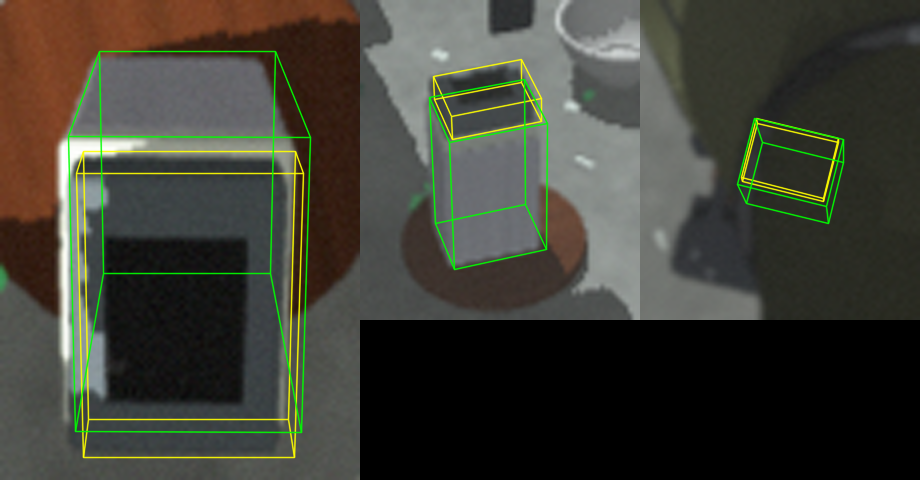

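```bash
python3 -m inch '[[1,[0,0,0],0],[1,[0,0,0],0],[1,[0,0,2],0],[1,[0,0,4],0],[1,[0,0,6],0],[1,[0,0,7],0],[1,[0,0,7],0],[1,[0,0,7],0],[1,[0,0,7],0]]' 20; python3 -m inch '[[1,[0,0,0.1],0],[1,[0,0,0.2],0],[1,[0,0,0.3],0],[1,[0,0,0.4],0],[1,[0,0,0.5],0],[1,[0,0,0.6],0],[1,[0,0,0.6],0],[1,[0,0,0.6],0]]'
```

```text
clock: 10.85
tool_pos: [0.482, -0.0129, 0.1401]
eef_rot: [0.785, 0.619, 0.001, 0.0]
contact_force: [-0.4, 0.6, -0.2]
opening: 0.21
clock: 11.65
tool_pos: [0.4815, -0.013, 0.1334]
eef_rot: [0.785, 0.619, 0.0, 0.0]
contact_force: [1.0, -0.8, 0.6]
opening: 0.003
```

```bash
python3 -m inch '[[1,[0,0,0.1],0],[1,[0,0,0.15],0],[1,[0,0,0.15],0]]'; python3 -m inch '[[1,[0,0,0.1],0],[1,[0,0,0.15],0],[1,[0,0,0.15],0]]';python3 -m inch '[[1,[0,0,0.1],0],[1,[0,0,0.2],0],[1,[0,0,0.2],0]]';
```

```text
clock: 11.95
tool_pos: [0.4815, -0.013, 0.1319]
eef_rot: [0.785, 0.619, -0.0, 0.0]
contact_force: [0.6, -0.4, -0.2]
opening: 0.006
clock: 12.25
tool_pos: [0.4816, -0.0129, 0.1304]
eef_rot: [0.785, 0.619, 0.0, 0.0]
contact_force: [0.6, -0.4, 0.6]
opening: 0.003
clock: 12.55
tool_pos: [0.4816, -0.013, 0.1283]
eef_rot: [0.785, 0.619, -0.0, 0.0]
contact_force: [0.6, -1.0, 2.0]
opening: -0.0
```

```bash
python3 - <<'E'
from h import *
print(np.mean([ (viewer.snapshot("wrist"),r.get_state()['contact_force'])[1] for _ in range(4)],0))
im=viewer.snapshot("scene"); cv2.imwrite("pics/s4.png",crop(im,265,120,90,110,5))
E
python3 -m inch '[[1,[0,0,0.1],0],[1,[0,0,0.15],0],[1,[0,0,0.15],0]]'; python3 -m inch '[[1,[0,0,0.08],0],[1,[0,0,0.08],0]]';python3 -m inch '[[1,[0,0,0.08],0],[1,[0,0,0.08],0]]'
```

```text
[ 0.3130982  -0.50644277  1.11015525]
clock: 13.1
tool_pos: [0.4815, -0.013, 0.1269]
eef_rot: [0.785, 0.619, 0.0, 0.0]
contact_force: [0.6, -0.0, 1.3]
opening: 0.006
clock: 13.3
tool_pos: [0.4815, -0.013, 0.1262]
eef_rot: [0.785, 0.619, 0.0, 0.0]
contact_force: [0.4, -0.1, 4.5]
opening: 0.01
clock: 13.5
tool_pos: [0.4816, -0.0129, 0.1256]
eef_rot: [0.785, 0.619, 0.0, 0.0]
contact_force: [-0.6, -1.4, 6.5]
opening: 0.007
```

View pics/s4.png

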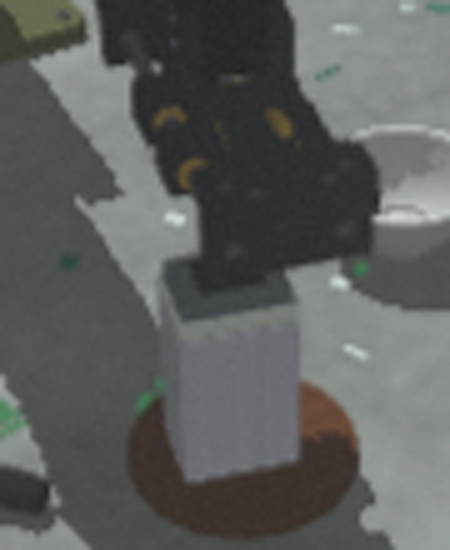

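```bash
python3 - <<'E'
from h import *
c=viewer.camera_params("scene")
print(r.get_state()['contact_force'])
im=crop(viewer.snapshot("scene"),285,150,60,70,8); b=im.copy();e=im.copy()
p=(.480,-.0145,np.radians(-13.5))
for i,dz,z in((b,.0,.0),(e,.0094,0)):
    draw(i,c,box3(.037,.051,.121-dz,.121-dz,*p),8,(285,150),(0,255,255)); draw(i,c,box3(.042,.056,.01,.105,*p),8,(285,150),(0,255,0))
o=crop(np.load("scene3.npy"),285,150,60,70,8)
cv2.imwrite("pics/s5.png",cv2.resize(np.vstack([np.hstack([o,im]),np.hstack([b,e])]),None,fx=.53,fy=.53))
E
```

```text
[-0.60581739 -1.43073595  6.54627036]
```

View pics/s5.png

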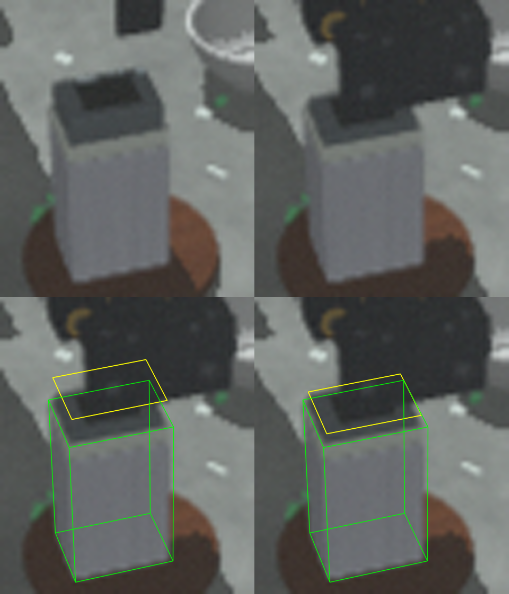

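```bash
python3 -c "
from h import *
print(r.get_state()['q'])"; python3 -m inch '[[1,[0,0,-0.3],0],[1,[0,0,-0.8],0],[1,[0,0,-1.3],0],[1,[0,0,-2],0],[1,[0,0,-4],0],[0,[0,0,-7],0],[0,[0,0,-8],0],[0,[0,0,-8],0],[0,[0,0,-8],0],[0,[0,0,-8],0]]'
python3 -c "
from h import *
print(r.get_state()['q'])
delta((.4815,-.013,.2),76.5)"
```

```text
[ 0.0854389   0.73579621 -0.24905012  2.09838618  0.48720803  0.36172411
 -0.79616249]
clock: 14.55
tool_pos: [0.4808, -0.0131, 0.2043]
eef_rot: [0.785, 0.619, -0.001, -0.001]
contact_force: [0.3, -0.9, 0.4]
opening: 0.434
[ 0.16972675  0.60141955 -0.37384779  2.03399568  0.38895852  0.57620365
 -0.70985162]
delta (0.4815, -0.013, 0.2) [[0.02, 0.07, 0.43], np.float64(-90.0)] jaw -13.5 tilt 0.12 t 14.55
```

```bash
python3 -m inch '[[0,[0.02,0.07,0],-8],[0,[0.02,0.07,0],-16],[0,[0.02,0.07,0],-24],[0,[0.02,0.07,0],-32],[0,[0.02,0.07,0],-40],[0,[0.02,0.07,0],-48],[0,[0.02,0.07,0],-56],[0,[0.02,0.07,0],-64],[0,[0.02,0.07,0],-72],[0,[0.02,0.07,0],-80],[0,[0.02,0.07,0],-88],[0,[0.02,0.07,0],-90.3],[0,[0.02,0.07,0],-90.3],[0,[0.02,0.07,0],-90.3]]'
python3 - <<'E'
from h import *
print(r.get_state()['q'][6])
delta((.4815,-.013,.0797),76.3)
p=viewer.camera_params("wrist");im=viewer.snapshot("wrist"); np.save("w3.npy",im);im=im[:,:,::-1].copy()
pc=(.4815,-.013,np.radians(-13.5))
draw(im,p,box3(.037,.051,.121,.121,*pc),1,(0,0),(0,255,255)); draw(im,p,box3(.042,.056,.01,.105,*pc),1,(0,0),(0,255,0))
cv2.imwrite("pics/w3.png",im)
E
```

```text
clock: 15.95
tool_pos: [0.4818, -0.0129, 0.2046]
eef_rot: [0.115, 0.993, -0.0, -0.001]
contact_force: [-0.1, -0.7, -0.0]
opening: 0.999
0.4829618150834738
delta (0.4815, -0.013, 0.0797) [[0.01, -0.01, 12.49], np.float64(0.5)] jaw 76.8 tilt 0.09 t 15.95
```

View pics/w3.png

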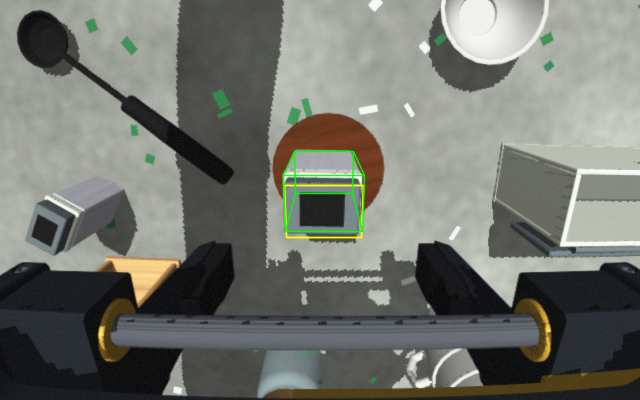

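```bash
python3 -m inch '[[0,[0,0,3],0.3],[0,[0,0,7],0.3],[0,[0,0,10],0.3],[0,[0,0,12],0.3],[0,[0,0,12.5],0.3],[0,[0,0,12.5],0.3],[1,[0,0,12.5],0.3],[1,[0,0,12.5],0.3],[1,[0,0,12.5],0.3],[1,[0,0,12.5],0.3],[1,[0,0,12.5],0.3],[1,[0,0,12.5],0.3]]' 25
python3 -c "
from h import *
delta((.546,.239,.235),76.1)"
```

```text
clock: 17.2
tool_pos: [0.4824, -0.0138, 0.0808]
eef_rot: [0.118, 0.993, -0.001, 0.0]
contact_force: [-0.3, -3.0, 6.5]
opening: 0.632
delta (0.546, 0.239, 0.235) [[-0.28, 26.04, -15.46], np.float64(0.4)] jaw 76.5 tilt 0.1 t 17.2
```

```bash
python3 -m inch '[[1,[0,0,-0.4],0],[1,[0,0,-1.5],0],[1,[0,0,-4],0],[1,[0,0,-8],0],[1,[0,0,-12],0],[1,[0,0,-15],0],[1,[0,0,-16],0],[1,[0,0,-16],0],[1,[0,0,-16],0]]'
python3 -c "
from h import *
delta((.546,.239,.235),76.1)"
```

```text
clock: 18.1
tool_pos: [0.4813, -0.0134, 0.2389]
eef_rot: [0.117, 0.993, -0.0, -0.001]
contact_force: [0.6, -0.1, -4.1]
opening: 0.634
delta (0.546, 0.239, 0.235) [[-0.41, 26.06, 0.36], np.float64(0.4)] jaw 76.5 tilt 0.15 t 18.1
```

```bash
python3 -m inch '[[1,[0,2,0],0],[1,[0,5,0],0],[1,[-0.1,9,0],0.2],[1,[-0.2,13,0],0.4],[1,[-0.3,17,0],0.4],[1,[-0.4,20.5,0],0.4],[1,[-0.4,23.5,0],0.4],[1,[-0.4,25.5,0],0.4],[1,[-0.4,26.06,0],0.4],[1,[-0.4,26.06,0],0.4],[1,[-0.4,26.06,0],0.4],[1,[-0.4,26.06,0],0.4]]'
python3 - <<'E'
from h import *
delta((.546,.239,.08),76.1)
P={}
pb=np.load("pb.npy"); s=r.get_state()['tool_pos']; z0=s[2]-.0708
out=[]
for c,o,w in(("wrist",(200,60),(200,190)),("scene",(365,90),(105,120)),("top",(170,120),(110,100))):
    p=viewer.camera_params(c); im=viewer.snapshot(c); np.save(c+"6.npy",im)
    k=3 if c=="wrist" else 5
    b=crop(im,*o,*w,k)
    if c=="wrist": cv2.imwrite("pics/w6raw.png",b.copy())
    draw(b,p,box3(.06,.172,.112,.112,*pb),k,o,(255,0,255));draw(b,p,box3(.052,.164,.112,.112,*pb),k,o,(255,255,0))
    draw(b,p,box3(.042,.056,z0,z0+.095,s[0],s[1],np.radians(-13.9)),k,o,(0,255,0))
    cv2.imwrite(f"pics/{c}6.png",b)
E
```

```text
clock: 19.3
tool_pos: [0.5469, 0.2375, 0.2397]
eef_rot: [0.122, 0.993, -0.001, -0.0]
contact_force: [-0.2, 0.5, -3.2]
opening: 0.635
delta (0.546, 0.239, 0.08) [[0.12, 0.16, 15.97], np.float64(-0.1)] jaw 76.0 tilt 0.13 t 19.3
```

View pics/wrist6.png

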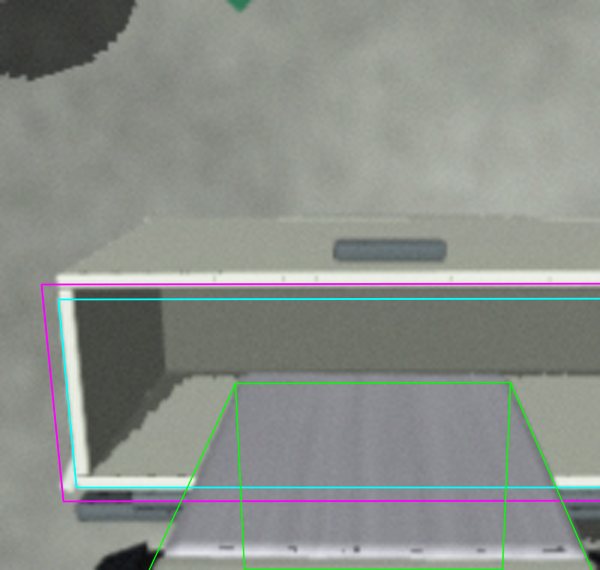

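View pics/scene6.png

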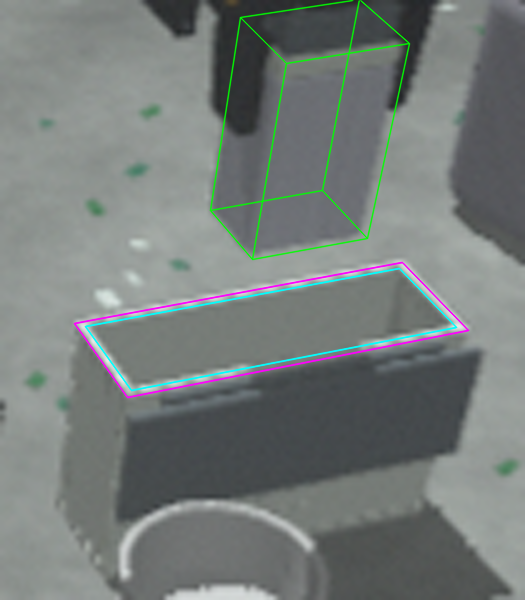

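View pics/top6.png

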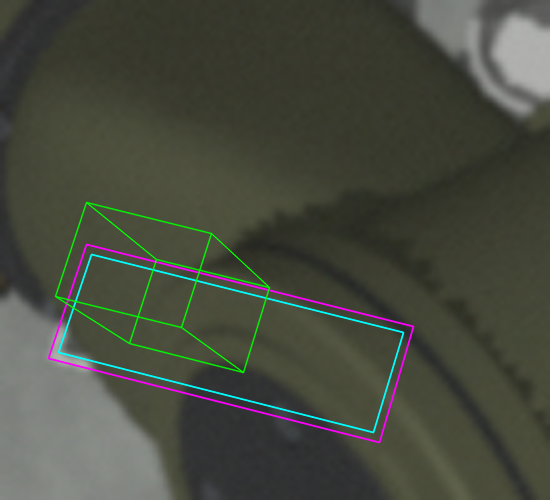

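```bash
python3 -m inch '[[1,[0.17,0.15,1],0],[1,[0.17,0.15,3],0],[1,[0.17,0.15,4.8],0],[1,[0.17,0.15,5.3],0],[1,[0.17,0.15,5.3],0],[1,[0.17,0.15,5.3],0]]'
python3 - <<'E'
from h import *
delta((.546,.239,.08),76.1)
im=viewer.snapshot("wrist"); cv2.imwrite("pics/w7.png",crop(im,200,60,240,190,3))
im=viewer.snapshot("scene"); cv2.imwrite("pics/s7.png",crop(im,365,100,105,110,5))
E
```

```text
clock: 20.05
tool_pos: [0.5458, 0.2419, 0.1879]
eef_rot: [0.121, 0.993, 0.0, 0.0]
contact_force: [0.1, 0.2, -2.9]
opening: 0.632
delta (0.546, 0.239, 0.08) [[-0.08, -0.29, 10.79], np.float64(0.0)] jaw 76.1 tilt 0.07 t 20.05
```

View pics/w7.png

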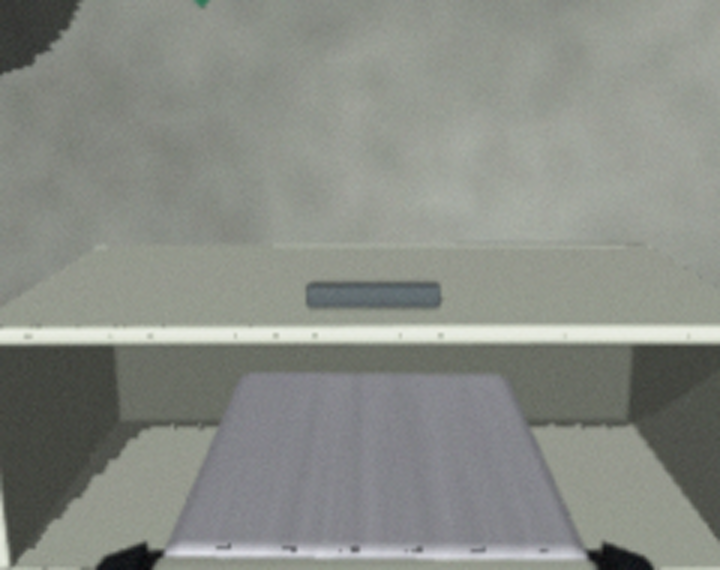

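View pics/s7.png

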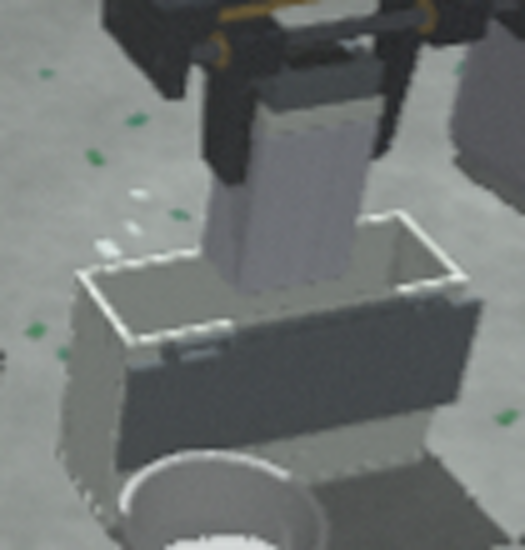

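```bash
python3 - <<'E'
from h import *
p=viewer.camera_params("scene"); im=viewer.snapshot("scene"); o=(375,130)
pb=np.load("pb.npy"); s=r.get_state()['tool_pos']; z0=s[2]-.0708
a=crop(im,*o,95,45,8); b=a.copy()
draw(b,p,box3(.052,.164,.112,.112,*pb),8,o,(255,255,0))
draw(b,p,box3(.042,.056,z0,z0+.095,s[0],s[1],np.radians(-13.9)),8,o,(0,255,0))
cv2.imwrite("pics/s8.png",np.vstack([a[:300],b[:300]]))
p=viewer.camera_params("wrist"); im=viewer.snapshot("wrist"); o=(200,130)
b=crop(im,*o,240,130,3)
draw(b,p,box3(.052,.164,.112,.112,*pb),3,o,(255,255,0))
draw(b,p,box3(.042,.056,z0,z0+.095,s[0],s[1],np.radians(-13.9)),3,o,(0,255,0))
cv2.imwrite("pics/w8.png",b)
E
```

```text
(no output)
```

View pics/s8.png

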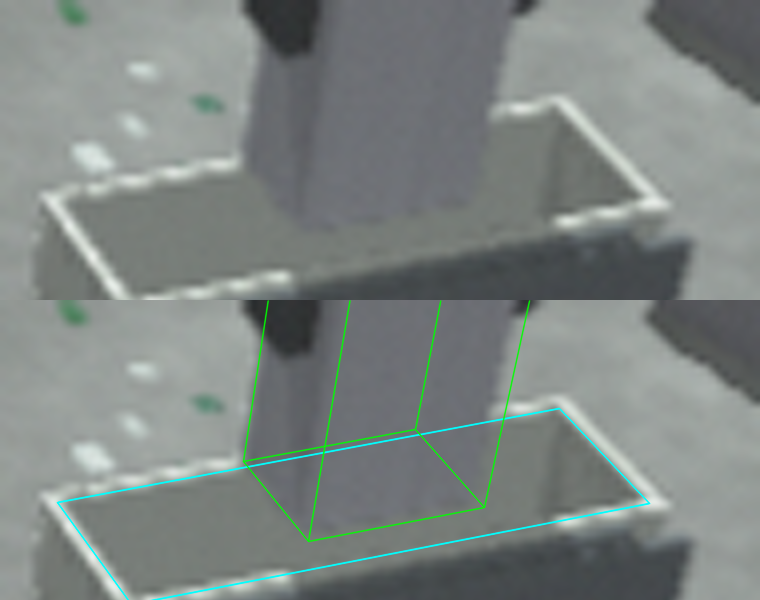

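View pics/w8.png

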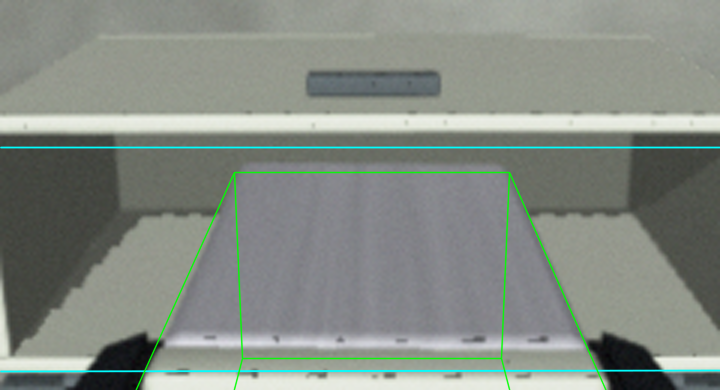

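```bash
python3 -m inch '[[1,[0.03,-0.2,0.6],0],[1,[0.03,-0.2,1.2],0],[1,[0.03,-0.2,1.8],0],[1,[0.03,-0.2,2.3],0],[1,[0.03,-0.2,2.5],0],[1,[0.03,-0.2,2.5],0]]'
python3 - <<'E'
from h import *
delta((.546,.239,.08),76.1)
im=viewer.snapshot("wrist"); cv2.imwrite("pics/w9.png",crop(im,200,110,240,150,3))
im=viewer.snapshot("scene"); cv2.imwrite("pics/s9.png",crop(im,370,120,100,60,8))
E
```

```text
clock: 20.85
tool_pos: [0.5446, 0.2395, 0.1618]
eef_rot: [0.121, 0.993, -0.0, -0.0]
contact_force: [-0.2, 0.2, -2.8]
opening: 0.634
delta (0.546, 0.239, 0.08) [[-0.15, -0.01, 8.18], np.float64(0.0)] jaw 76.1 tilt 0.04 t 20.85
```

View pics/s9.png

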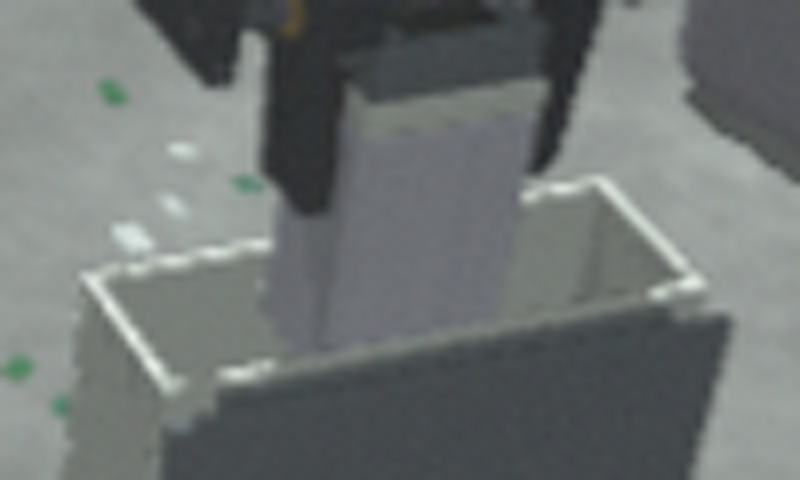

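View pics/w9.png

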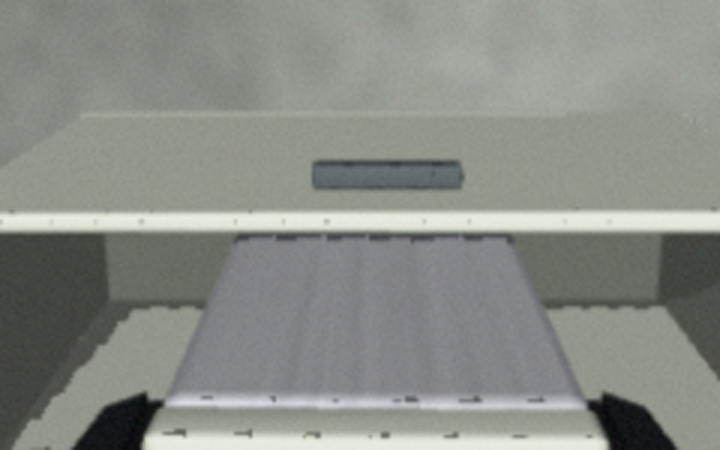

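```bash
python3 -m inch '[[1,[-0.06,0,1],0],[1,[-0.06,0,2],0],[1,[-0.06,0,3],0],[1,[-0.06,0,4],0],[1,[-0.06,0,4],0]]'; python3 -m inch '[[1,[0,0,1],0],[1,[0,0,2],0],[1,[0,0,3],0],[1,[0,0,3.6],0],[1,[0,0,3.9],0],[1,[0,0,3.9],0]]'
python3 - <<'E'
from h import *
delta((.546,.239,.0748),76.1)
E
```

```text
clock: 21.45
tool_pos: [0.5445, 0.2386, 0.1203]
eef_rot: [0.121, 0.993, -0.001, -0.001]
contact_force: [-0.7, 1.2, -3.6]
opening: 0.635
clock: 22.05
tool_pos: [0.5452, 0.2393, 0.0828]
eef_rot: [0.121, 0.993, -0.0, -0.0]
contact_force: [-0.2, -0.3, -2.9]
opening: 0.632
delta (0.546, 0.239, 0.0748) [[-0.08, -0.01, 0.8], np.float64(0.0)] jaw 76.1 tilt 0.04 t 22.05
```

```bash
python3 -m inch '[[1,[0,0,0.2],0],[1,[0,0,0.4],0],[1,[0,0,0.5],0],[1,[0,0,0.6],0],[1,[0,0,0.6],0]]'; python3 -m inch '[[1,[0,0,0.05],0],[1,[0,0,0.1],0],[1,[0,0,0.1],0]]'
```

```text
clock: 22.55
tool_pos: [0.5454, 0.2394, 0.0773]
eef_rot: [0.121, 0.993, -0.0, 0.0]
contact_force: [0.9, -0.1, -3.7]
opening: 0.635
clock: 22.85
tool_pos: [0.5454, 0.2394, 0.0763]
eef_rot: [0.121, 0.993, -0.0, 0.0]
contact_force: [0.2, -0.1, -3.2]
opening: 0.632
```

```bash
python3 -m inch '[[1,[0,0,0.05],0],[1,[0,0,0.05],0]]'; python3 -m inch '[[1,[0,0,0.05],0],[1,[0,0,0.05],0]]'
```

```text
clock: 23.05
tool_pos: [0.5454, 0.2394, 0.0757]
eef_rot: [0.121, 0.993, -0.0, -0.0]
contact_force: [0.3, 0.3, -2.9]
opening: 0.633
clock: 23.25
tool_pos: [0.5454, 0.2394, 0.0753]
eef_rot: [0.121, 0.993, -0.0, 0.0]
contact_force: [-0.5, -0.5, -3.2]
opening: 0.633
```

```bash
python3 -m inch '[[1,[0,0,0.05],0],[1,[0,0,0.05],0]]'; python3 -m inch '[[1,[0,0,0.05],0],[1,[0,0,0.05],0]]'; python3 -m inch '[[1,[0,0,0.05],0],[1,[0,0,0.05],0]]'
```

```text
clock: 23.45
tool_pos: [0.5455, 0.2395, 0.0749]
eef_rot: [0.121, 0.993, 0.0, 0.0]
contact_force: [0.0, 0.4, -3.0]
opening: 0.632
clock: 23.65
tool_pos: [0.5455, 0.2395, 0.0748]
eef_rot: [0.121, 0.993, -0.0, 0.0]
contact_force: [-1.1, -1.6, 2.3]
opening: 0.63
clock: 23.85
tool_pos: [0.5455, 0.2394, 0.0748]
eef_rot: [0.121, 0.993, -0.0, 0.0]
contact_force: [-2.4, -2.1, 7.3]
opening: 0.633
```

```bash
python3 -m inch '[[1,[0,0,-0.06],0],[0.3,[0,0,-0.06],0],[0.15,[0,0,-0.06],0],[0.15,[0,0,-0.06],0],[0.15,[0,0,-0.06],0]]'; python3 -m inch '[[0.15,[0,0,-1],0],[0.15,[0,0,-3],0],[0.15,[0,0,-6],0],[0.15,[0,0,-10],0],[0.15,[0,0,-14],0],[0.15,[4,0,-15],0],[0.15,[8,0,-15],0],[0.15,[8,0,-15],0]]'
python3 - <<'E'
from h import *
print(r.get_state()['tool_pos'])
for c in("scene","top","wrist"): cv2.imwrite(f"pics/{c}10.png",viewer.snapshot(c)[:,:,::-1])
im=viewer.snapshot("scene"); cv2.imwrite("pics/s10.png",crop(im,365,110,105,100,6))
E
```

```text
clock: 24.35
tool_pos: [0.5455, 0.2396, 0.0743]
eef_rot: [0.121, 0.993, 0.0, 0.0]
contact_force: [0.2, 0.4, 0.6]
opening: 0.849
clock: 25.15
tool_pos: [0.4625, 0.2607, 0.2263]
eef_rot: [0.117, 0.993, 0.0, -0.001]
contact_force: [0.9, 0.3, 1.3]
opening: 0.847
[0.46246322 0.26071616 0.22625251]
```

View pics/s10.png

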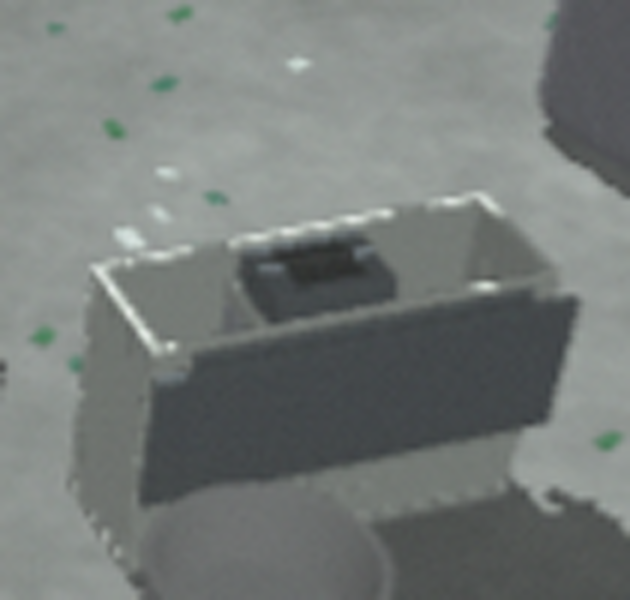

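View pics/wrist10.png

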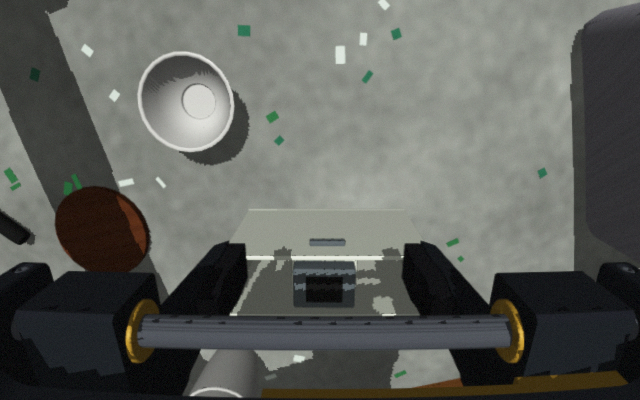

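View pics/scene10.png

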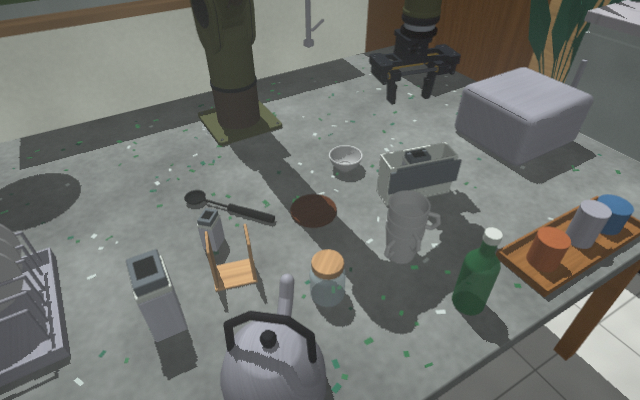

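The canister stands upright in the middle of the box, with its lid at (417,155) in the scene view. The gripper is clear, and the mugs, jar, bowl and spoon are unmoved. Handing in.

```bash
python3 -c "
from plant import r
print(r.finish_job())"
```

```text
the job is handed in; nothing more can be done
None
```

The canister is standing upright on the floor of the storage box, with its seal locked. I handed the job in at about 25 s of the 72 s allowed; no verdict is reported.

- **Canister choice:** I took the middle-sized tin out of the rack, gripping it across its 42 mm side. The two look-alikes were not touched.
- **Coaster:** I set it down until the wrist force showed contact (up to about 11 N) and let go. The pictures showed it standing there.
- **Seal:** I felt the lid to about 9.4 mm. It gave about 1 N for the first 8 mm or so (single readings up to 2 N), then 4.5 and 6.5 N from about 9 mm. A picture showed the lid really sunk. That means it was already locked, so I made no clicks.
- **Box:** I gripped it again across the 56 mm side and lowered it until it touched the floor, at the expected height. I pressed with about 7 N and opened the fingers.

**Last checks:** the final pictures show the canister upright in the middle of the box with the gripper clear. The mugs, jar, bowl and spoon looked unmoved.

**One disagreement:** above the box, the wrist and scene cameras differed by about 2.5 mm on sideways centring. I used a value in between, and the canister went in without any notable side force.

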